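Square the slab and hold the gauge arm at its set mark

ROBOT

A 7-joint arm with a two-finger parallel gripper is mounted at the origin on a cart in front of the work surface, level with it; the furniture and walls round the work are solid. World frame = base frame: x ahead of the robot, y to its left, z up, the work surface at z = 0. Lengths are in m, angles in rad, forces in N, time in s.
With the tool pointing down it reaches from about 0.35 to 0.9 m from the base axis. Payload 8.1 kg.
Tool frame: the origin (TCP) lies on the centre line of the jaws, within the pads' length; the fingertips stand 19 mm ahead of it and the grasp point (between the pads) is the TCP (arm.tip_reach is the distance from the TCP to the fingertips, in m); z points along the fingers, y is the line along which they close (so a half turn about z gives the same grasp; the last joint's range is limited). The gripper opens to 92 mm and grips with 3 to 60 N. Pads are 19 mm wide; open, the fingers measure 130 mm over their backs; the gripper's body (75 mm by 190 mm) begins 47 mm behind the grasp point.
Start: joints at [-1.428, 0.434, 0.025, 1.573, -0.012, 1.134, -0.075], TCP at [0.152, 0.606, 0.246] pointing down, gripper open.
Joint ranges: [-2.62, 2.62], [-0.44, 2.09], [-1.27, 1.32], [0.08, 2.57], [-1.32, 4.46], [0.12, 2], [-2.74, 2.74]. Speed limits (rad/s): [2.22, 2.22, 3.01, 3.01, 3.14, 3.14, 3.14].

INTERFACE

Orientations are given as a rotation vector (axis times angle).
In Python, from cell import arm gives the robot as it stands.
- The arm moves only by the tool arm_command, never from a script. Its argument "targets" is a list that holds one entry, the list of rows, each a list of 6 numbers: the shift along the tool's x, y, z in m, then the turn, a rotation vector about the tool's x, y, z in rad. A call has 1 to 10 rows; each row shifts and turns the commanded pose from where the row before left it, along the tool's axes as they then stand; what a row does not reach is not made up. A row lasts 1/8 s, in which the tool goes at most 62.5 mm and 10.7 degrees, less where a joint would pass 70% of its speed; a pose out of reach is approached as far as the arm can. A call with a gripper value outside its range is refused whole. "jaw" is the finger opening in m, from 0 to 0.0918, set as the call begins (left out, the last holds). The fingers move at their own pace and stop on an object; "newtons" is the grip in N (left out, the last holds). Time passes only in rows, so rows that do not move let the fingers close. It gives the time, the measured TCP pose, the force, the opening and the grip force at its end, in the units of the state.
- arm.observe(): the state, without advancing time (a new reading comes with each control period).
- arm.get_image(name): name is "side" or "top" or "wrist"; returns a dict with "pixels" (420x560x3 uint8, red, green, blue), "z_map" (420x560 float32, m along the optical axis (not along the pixel's ray), 0 where there is no reading), "fx", "fy", "cx", "cy" (pixels), "xyz" and "rotation" of the camera in the world; the wrist camera has in their place "T_tool_cam" (4x4, takes a point from camera to tool coordinates, whose origin is the TCP and whose axes are the flange's). Camera axes: x right, y down, z forward; pixel columns grow to the right and rows downward; lengths in m; the calibration is good to about 2 mm. The wrist camera is an equidistant fisheye: a pixel r from the principal point sees the ray r / f radians off the axis. A picture is of the moment at which its call begins: read the wrist's pose just before it.
- arm.sign_off(): hands the job in; it is judged then, once.
The state is a dict: "clock": time; "joints": joint angles; "dq": joint speeds; "joint_efforts": joint torques, N m; "position": TCP position; "ee_rot": TCP orientation; "force": force on the tool from outside, world axes, zero at the start; "ft_torque": the same for the moment, N m; "width": opening from 0.0 (shut) to 1.0 (fully open); "gripper_force": force on a finger pad.
Only numpy, scipy, OpenCV 4.12 (cv2) and the standard library are available. Lean on these libraries where they do the work, as an engineer would, in place of code of your own. Each camera call takes 0.05 s, during which the arm holds its last target. There are 200 camera calls.

TASK

Set up the marking-out board: first lay the steel square with the inside of its thick stock flush, along its whole length, against the edge of the white slab on the side away from the gauge, blade across the slab, and let go of it. Then squeeze the red lock button against the black grip of the gauge arm to free it, draw the arm out until its pointer is in line with the blue mark on the scale, and finish while still holding it there, the button kept squeezed. Leave the marker and the sanding block where they are.

Things in the scene. Friction and masses are not known exactly. Their poses are not given: they have to be found in the camera images.
- marking_board: Plywood board 240 x 330 x 12 mm, fixed. Origin: centre of its underside. x from the slab towards the gauge, y along the slab's long edges and the gauge, z up. A white slab let into it stands 3 mm above the plywood at x -80 to +20, y -87 to +87 mm. Gauge housing: aluminium tube 26 mm wide at x = 85, y 0 to +140, top at z = 38 mm; the arm slides out towards -y.
- slab_edge (a point): Middle of the slab's edge away from the gauge, at the height of the plywood's top (3 mm below the slab's top). Axes as the board: x points into the slab, y along the edge (the edge runs to 87 mm either side), z up. 40 mm of bare plywood lie in front of this edge.
- steel_square: Loose steel engineer's square, 170 g, lying flat. Origin: centre of the underside of its 138 x 100 mm outline. Stock: bar at x -69 to -51, y -50 to +50, z 0 to 12 mm. Blade: strip at x -51 to +69, y -50 to -30, z 5 to 7 mm. Centre of mass about x -48, y -7 mm, so it tips 2 degrees onto the blade's end; across the slab the blade rests on the slab.
- stock_face (a point): On the steel square: middle of the stock's inner long face, at its underside (x -51, y 0, z 0 mm in the square's frame, axes as the square). This face goes against the slab's edge, x of the square then pointing as x of slab_edge. Fingers holding the stock less than 3 mm above its underside would meet the slab.
- gauge_grip (a point): Middle of the gauge arm's black grip block (30 x 30 mm, from 29 to 75 mm above the table), 58 mm above the table; moves with the arm. Axes as the board. Grip it from above, fingers closing along x, one on the red button and one on the opposite face: 38 mm wide with the button out, 32 mm squeezed (then x -17 to +15 mm from this point).
- button_face (a point): Middle of the outer face of the red lock button (24 mm in y, 34 mm high), on the -x side of the grip block. Axes as the board; the button is squeezed towards +x.
- lock_button (a joint): Travel of the lock button: 0 out, 0.006 m fully squeezed. Spring 3 N at rest, 6 N fully in. The catch clears at about 0.004 m; it locks the arm only when the arm is home.
- gauge_arm (a joint): Extension of the arm: 0 home, up to 0.115 m, towards -y of the board. A spring of about 2 N (home) to 3.5 N (fully out) draws it back, so it must be held.
- pointer (a point): Tip of the black pointer that sticks out from the arm to -x over the white scale (ticks every 10 mm), 30 mm ahead (-y) of the grip block's middle. Moves with the arm. Axes as the board.
- set_mark: Small blue mark on the white scale (no solid), 12 mm wide with a 3 mm wide bar that points at the arm; origin on the bar's centre line. Fixed to the scale, at a different place each time (50 to 100 mm of extension). Axes as the board: the pointer is in line with it when their y in the board's frame agrees.
- marker: Marker pen 135 mm long (along y), 13 mm thick, on the table; to be left alone. Origin: underside, near its middle.
- sanding_block: Cork sanding block 56 x 100 x 28 mm on the table; to be left alone. Origin: centre of its underside.

How it is judged:
By the outcome, as a careful person would: the job done as asked, in the order asked, and still so for the second after the job is handed in, while the arm keeps its last pose, push and grip.
It also fails if it takes over 58 s, if anything falls off the work surface, if the arm or the gripper's body presses on something with over 40 N, if the wrist force passes 120 N, or if a joint passes its speed limit or range.

## Working session

There is one attempt and no reset: what is moved stays moved. The work goes in short steps, Python scripts to look and compute and a tool call to move; the robot and the scene stay as the last step left them, time stands still between calls to the robot, and variables do not carry over. Pictures are saved under pics/ and viewed, at most 10 in all, crops included, and the job is handed in when it is done.

Besides the shell and the picture viewer there is one more tool, called after "Emit:" as a command line: name --argument value ..., lists and objects as JSON in quotes. arm_command: Moves the arm, as the interface text tells. Its arguments: {"type":"object","properties":{"targets":{"type":"array","items":{"type":"array","items":{"type":"array","items":{"type":"number"}}}},"jaw":{"type":"number"},"newtons":{"type":"number"}},"required":["targets"]}

```bash
mkdir -p pics; ls; python3 - <<'E'
from cell import arm
import cv2,numpy as np
s=arm.observe();print(s)
for n in("top","side"):
    im=arm.get_image(n)
    cv2.imwrite(f"pics/{n}0.png",im["pixels"][:,:,::-1]);np.save(f"pics/{n}0z.npy",im["z_map"])
    print(n,{k:im[k] for k in("fx","fy","cx","cy","xyz","rotation")})
E
```

```text
pics
{'clock': 0.0, 'joints': array([-1.42760928,  0.43524884,  0.02496893,  1.57410514, -0.01162037,
        1.1340172 , -0.07509287]), 'dq': array([-0.00026008, -0.00082866,  0.0003431 ,  0.00024179, -0.00076069,
       -0.00201439, -0.00220423]), 'joint_efforts': array([ 1.71623233e-04, -6.67855597e+01,  9.84859094e-01, -3.14467907e+01,
       -6.06902526e-02,  4.23259498e-02,  1.51929648e-04]), 'position': array([0.15199991, 0.60572452, 0.24492574]), 'ee_rot': array([-3.85206861e-01, -3.11781296e+00,  2.56310652e-03]), 'force': array([ 0.13119479, -0.33629325,  0.47015325]), 'ft_torque': array([0.04520951, 0.06557132, 0.00638038]), 'gripper_force': 0.0, 'width': 0.9981405152956111}
top {'fx': 460.5099086054299, 'fy': 460.5099086054299, 'cx': 287.2928018708809, 'cy': 209.21507312656166, 'xyz': array([ 0.43756653, -0.15932973,  0.99012908]), 'rotation': array([-2.13481591,  2.12430849, -0.18105307])}
side {'fx': 473.73492392740235, 'fy': 473.73492392740235, 'cx': 279.6248648101176, 'cy': 201.9477057789916, 'xyz': array([ 0.18342644, -0.89003215,  0.41936209]), 'rotation': array([-1.91652635,  0.51222406, -0.31364579])}
```

View pics/top0.png

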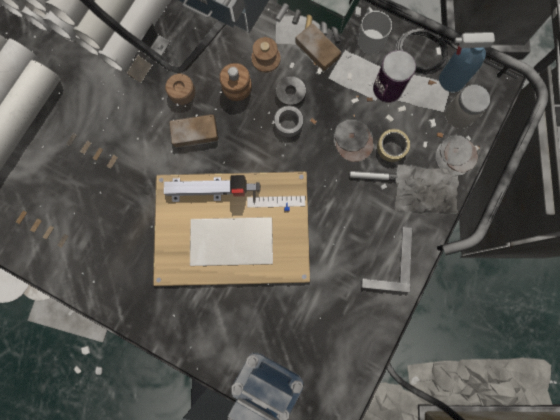

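View pics/side0.png

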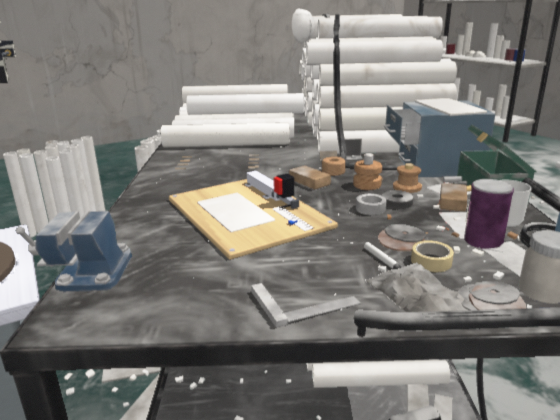

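Top view: the board spans pixels (154–309, 173–287) with the gauge along its upper part. The blue mark is at about (287,208) and the grip at (238,186). The square lies at right, stock (363–410, 285), blade going up at x≈407. The side view confirms that the thick stock is the shorter bar.

```bash
cat > h.py <<'E'
import numpy as np,cv2
from scipy.spatial.transform import Rotation as R
def cam(im,uv,z):
    """world points of pixels uv on horizontal plane(s) z"""
    uv=np.atleast_2d(np.array(uv,float));r=np.c_[(uv[:,0]-im["cx"])/im["fx"],(uv[:,1]-im["cy"])/im["fy"],np.ones(len(uv))]
    d=R.from_rotvec(im["rotation"]).apply(r) if np.shape(im["rotation"])==(3,) else r@im["rotation"].T
    o=im["xyz"];return o+d*((z-o[2])/d[:,2])[:,None]
def wrist(s,im,uv,z):
    uv=np.atleast_2d(np.array(uv,float));q=np.c_[uv[:,0]-im["cx"],uv[:,1]-im["cy"]]
    n=np.linalg.norm(q,axis=1);th=n/im["fx"];d=np.c_[q/np.maximum(n,1e-9)[:,None]*np.sin(th)[:,None],np.cos(th)]
    T=im["T_tool_cam"];Rt=R.from_rotvec(s["ee_rot"])
    d=Rt.apply(d@T[:3,:3].T);o=Rt.apply(T[:3,3])+s["position"]
    return o+d*((z-o[2])/d[:,2])[:,None]
def wproj(s,im,P):
    Rt=R.from_rotvec(s["ee_rot"]);T=im["T_tool_cam"]
    p=(Rt.inv().apply(np.atleast_2d(P)-s["position"])-T[:3,3])@T[:3,:3]
    th=np.arctan2(np.hypot(p[:,0],p[:,1]),p[:,2]);ph=np.arctan2(p[:,1],p[:,0])
    return np.c_[im["cx"]+im["fx"]*th*np.cos(ph),im["cy"]+im["fx"]*th*np.sin(ph)]
def move(goal,yawdeg=0):
    """goal TCP pos, tool-down; print shift in tool axes"""
    from cell import arm
    s=arm.observe();Rt=R.from_rotvec(s["ee_rot"])
    return Rt.inv().apply(np.array(goal)-s["position"])
E
python3 - <<'E'
from h import *
from cell import arm
im=cv2.imread("pics/top0.png")[165:297,145:420]
cv2.imwrite("pics/crop0.png",cv2.resize(im,None,fx=2.9,fy=2.9,interpolation=cv2.INTER_CUBIC))
z=np.load("pics/top0z.npy")
c=dict(fx=460.51,fy=460.51,cx=287.293,cy=209.215,xyz=np.array([0.43756653,-0.15932973,0.99012908]),rotation=np.array([-2.13481591,2.12430849,-0.18105307]))
print("R",R.from_rotvec(c["rotation"]).as_matrix().round(3))
print("tool",R.from_rotvec(arm.observe()["ee_rot"]).as_matrix().round(3))
for u,v,h in[(155,175,.012),(307,172,.012),(309,284,.012),(154,286,.012),(190,219,.015),(272,218,.015),(273,265,.015),(190,265,.015),(287,208,.012),(238,186,.075),(363,285,.012),(408,288,.012),(407,229,.006)]:
    print((u,v),cam(c,(u,v),h)[0].round(3),z[v,u].round(3))
E
```

```text
R [[ 0.005 -0.985  0.172]
 [-1.    -0.005  0.004]
 [-0.003 -0.172 -0.985]]
tool [[-0.97   0.243 -0.   ]
 [ 0.243  0.97  -0.001]
 [-0.    -0.001 -1.   ]]
(155, 175) [0.683 0.134 0.012] 1.025
(307, 172) [ 0.691 -0.198  0.012] 1.02
(309, 284) [ 0.449 -0.202  0.012] 0.979
(154, 286) [0.444 0.123 0.012] 0.978
(190, 219) [0.586 0.053 0.015] 0.99
(272, 218) [ 0.589 -0.123  0.015] 0.988
(273, 265) [ 0.488 -0.126  0.015] 0.973
(190, 265) [0.488 0.049 0.015] 0.974
(287, 208) [ 0.611 -0.155  0.012] 0.985
(238, 186) [ 0.645 -0.055  0.075] 0.938
(363, 285) [ 0.448 -0.315  0.012] 0.965
(408, 288) [ 0.442 -0.409  0.012] 0.965
(407, 229) [ 0.567 -0.413  0.006] 0.994
```

View pics/crop0.png

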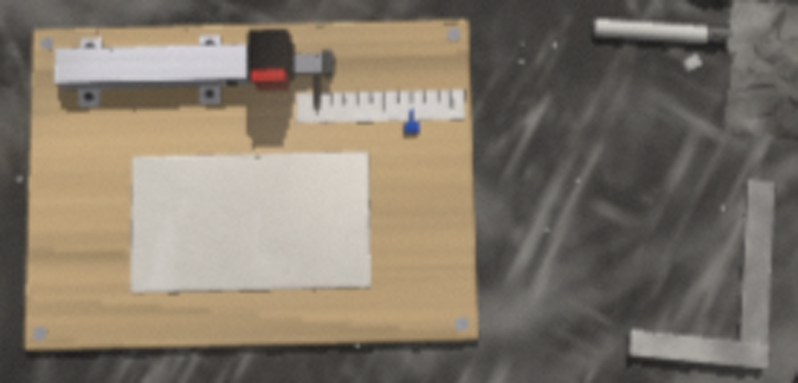

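The crop shows the pointer near the scale's left end, with the mark bar at crop (410,112). The slab's free edge runs from (131,291) to (370,286). The square's stock runs from (631,345) to (767,357), turned a few degrees. The board is yawed about +1°.

```bash
cat >> h.py <<'E'
def rows(way,s=None,q=None):
    """way: list of (x,y,z,yaw_deg of tool y,nrows); prints rows"""
    from cell import arm
    s=s or arm.observe();p=s["position"].copy();M=R.from_rotvec(s["ee_rot"]).as_matrix();a=np.degrees(np.arctan2(M[1,1],M[0,1]))
    for x,y,z,yaw,n in way:
        st=(np.array([x,y,z])-p)/n;da=(yaw-a)/n;o=[]
        for i in range(n):
            c,t=np.cos(np.radians(a)),np.sin(np.radians(a))
            o.append([round(-t*st[0]+c*st[1],4),round(c*st[0]+t*st[1],4),round(-st[2],4),0,0,round(-np.radians(da),4)]);a+=da
        p=np.array([x,y,z]);print(o)
E
python3 - <<'E'
from h import *
rows([(.42,.25,.25,-2,8),(.45,-.34,.22,-2,10)])
E
```

```text
[[np.float64(-0.0433), np.float64(-0.035), np.float64(-0.0006), 0, 0, np.float64(0.17)], [np.float64(-0.0486), np.float64(-0.0272), np.float64(-0.0006), 0, 0, np.float64(0.17)], [np.float64(-0.0525), np.float64(-0.0185), np.float64(-0.0006), 0, 0, np.float64(0.17)], [np.float64(-0.0549), np.float64(-0.0094), np.float64(-0.0006), 0, 0, np.float64(0.17)], [np.float64(-0.0557), np.float64(0.0), np.float64(-0.0006), 0, 0, np.float64(0.17)], [np.float64(-0.0549), np.float64(0.0094), np.float64(-0.0006), 0, 0, np.float64(0.17)], [np.float64(-0.0525), np.float64(0.0186), np.float64(-0.0006), 0, 0, np.float64(0.17)], [np.float64(-0.0486), np.float64(0.0272), np.float64(-0.0006), 0, 0, np.float64(0.17)]]
[[np.float64(-0.0589), np.float64(0.0051), np.float64(0.003), 0, 0, np.float64(-0.0)], [np.float64(-0.0589), np.float64(0.0051), np.float64(0.003), 0, 0, np.float64(-0.0)], [np.float64(-0.0589), np.float64(0.0051), np.float64(0.003), 0, 0, np.float64(-0.0)], [np.float64(-0.0589), np.float64(0.0051), np.float64(0.003), 0, 0, np.float64(-0.0)], [np.float64(-0.0589), np.float64(0.0051), np.float64(0.003), 0, 0, np.float64(-0.0)], [np.float64(-0.0589), np.float64(0.0051), np.float64(0.003), 0, 0, np.float64(-0.0)], [np.float64(-0.0589), np.float64(0.0051), np.float64(0.003), 0, 0, np.float64(-0.0)], [np.float64(-0.0589), np.float64(0.0051), np.float64(0.003), 0, 0, np.float64(-0.0)], [np.float64(-0.0589), np.float64(0.0051), np.float64(0.003), 0, 0, np.float64(-0.0)], [np.float64(-0.0589), np.float64(0.0051), np.float64(0.003), 0, 0, np.float64(-0.0)]]
```

Emit:
arm_command --targets '[[[-0.043,-0.035,0,0,0,0.17],[-0.049,-0.027,0,0,0,0.17],[-0.052,-0.019,0,0,0,0.17],[-0.055,-0.009,0,0,0,0.17],[-0.056,0,0,0,0,0.17],[-0.055,0.009,0,0,0,0.17],[-0.052,0.019,0,0,0,0.17],[-0.049,0.027,0,0,0,0.17]]]' --jaw 0.05 --newtons 30

```text
clock: 1.1
position: [0.4205, 0.2485, 0.2457]
ee_rot: [-2.266, -2.176, -0.0]
force: [0.7, 0.1, -0.9]
width: 0.543
gripper_force: 0.0
```

Emit:
arm_command --targets '[[[-0.059,0.005,0.003,0,0,0],[-0.059,0.005,0.003,0,0,0],[-0.059,0.005,0.003,0,0,0],[-0.059,0.005,0.003,0,0,0],[-0.059,0.005,0.003,0,0,0],[-0.059,0.005,0.003,0,0,0],[-0.059,0.005,0.003,0,0,0],[-0.059,0.005,0.003,0,0,0],[-0.059,0.005,0.003,0,0,0],[-0.058,0.005,0.003,0,0,0]]]'

```text
clock: 2.35
position: [0.449, -0.342, 0.2153]
ee_rot: [-2.259, -2.182, -0.0]
force: [0.5, 0.4, 0.6]
width: 0.546
gripper_force: 0.0
```

Emit:
arm_command --targets '[[[0,0,0,0,0,0],[0,0,0,0,0,0]]]'

```text
clock: 2.6
position: [0.4488, -0.34, 0.2152]
ee_rot: [-2.26, -2.18, 0.0]
force: [-0.3, 0.0, 0.5]
width: 0.543
gripper_force: 0.0
```

```bash
python3 - <<'E'
from h import *
from cell import arm
import pickle
s=arm.observe();im=arm.get_image("wrist")
pickle.dump((s,im),open("pics/w1.pkl","wb"))
cv2.imwrite("pics/w1.png",im["pixels"][:,:,::-1])
print(s["clock"],s["position"],R.from_rotvec(s["ee_rot"]).as_matrix().round(3),s["joints"],im["T_tool_cam"].round(3),im["fx"],im["cx"],im["cy"])
E
```

```text
2.6 [ 0.44876031 -0.33997628  0.21517286] [[ 0.036  0.999 -0.001]
 [ 0.999 -0.036  0.001]
 [ 0.001 -0.001 -1.   ]] [ 0.02605763  0.42393344  0.73768458  1.808582   -0.32730752  1.03630212
  0.85380678] [[-0.001 -0.953 -0.302  0.082]
 [ 1.    -0.001 -0.001  0.001]
 [ 0.    -0.302  0.953 -0.139]
 [ 0.     0.     0.     1.   ]] 325.19226210127806 273.23105916993677 206.11952465836663
```

View pics/w1.png

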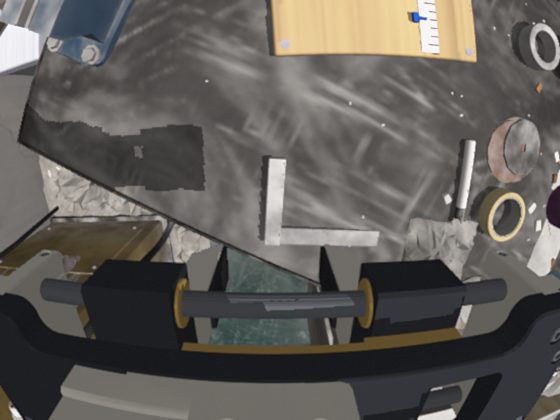

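Wrist view (right = world +x, up = world +y): stock from about (275,158) to (273,244), blade running right to (378,238). I'll look at an enlarged crop.

```bash
python3 - <<'E'
from h import *
im=cv2.imread("pics/w1.png")[145:255,250:390]
cv2.imwrite("pics/w1c.png",cv2.resize(im,None,fx=5,fy=5,interpolation=cv2.INTER_CUBIC))
E
```

```text
(no output)
```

View pics/w1c.png

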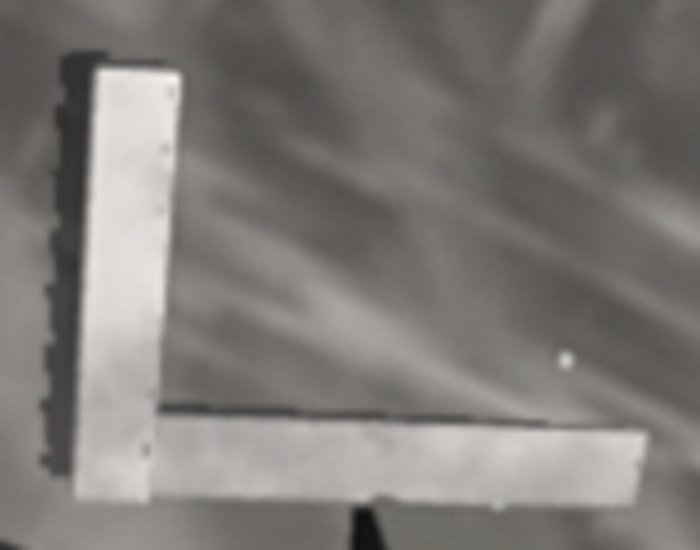

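The crop shows the stock's top face with corners (93,68), (181,70), (151,501) and (74,499), and the blade's end at (648,430) and (635,505).

```bash
python3 - <<'E'
from h import *
import pickle
s,im=pickle.load(open("pics/w1.pkl","rb"))
f=lambda x,y:(250-.4+x/5,145-.4+y/5)
P=wrist(s,im,[f(93,68),f(181,70),f(151,501),f(74,499)],.012);print(P.round(4))
B=wrist(s,im,[f(648,430),f(635,505)],.005);print(B.round(4))
d=P[:2].mean(0)-P[2:].mean(0);print("len",np.linalg.norm(d),"yaw",np.degrees(np.arctan2(-d[0],d[1])),"width",np.linalg.norm(P[0]-P[1]),np.linalg.norm(P[2]-P[3]),"centre",P.mean(0))
b=B.mean(0)-P[2:].mean(0);print(np.degrees(np.arctan2(b[1],b[0])))
E
```

```text
[[ 0.4445 -0.3122  0.012 ]
 [ 0.4632 -0.3133  0.012 ]
 [ 0.4538 -0.4128  0.012 ]
 [ 0.436  -0.4117  0.012 ]]
[[ 0.5738 -0.4034  0.005 ]
 [ 0.5721 -0.4231  0.005 ]]
len 0.09986511739695952 yaw -5.149444095749901 width 0.018716732666657947 0.01776311653503523 centre [ 0.44939302 -0.36251009  0.012     ]
-0.4415482057484998
```

```bash
python3 - <<'E'
from h import *
rows([(.4488,-.3695,.06,-5,4),(.4488,-.3695,.024,-5,2)])
E
```

```text
[[np.float64(-0.0076), np.float64(0.0002), np.float64(0.0388), 0, 0, np.float64(0.0133)], [np.float64(-0.0076), np.float64(0.0003), np.float64(0.0388), 0, 0, np.float64(0.0133)], [np.float64(-0.0076), np.float64(0.0004), np.float64(0.0388), 0, 0, np.float64(0.0133)], [np.float64(-0.0076), np.float64(0.0005), np.float64(0.0388), 0, 0, np.float64(0.0133)]]
[[np.float64(0.0), np.float64(0.0), np.float64(0.018), 0, 0, np.float64(-0.0)], [np.float64(0.0), np.float64(0.0), np.float64(0.018), 0, 0, np.float64(-0.0)]]
```

Emit:
arm_command --targets '[[[-0.0076,0.0004,0.0388,0,0,0.013],[-0.0076,0.0004,0.0388,0,0,0.013],[-0.0076,0.0004,0.0388,0,0,0.013],[-0.0076,0.0004,0.0388,0,0,0.013],[0,0,0.015,0,0,0],[0,0,0.012,0,0,0],[0,0,0.009,0,0,0],[0,0,0,0,0,0]]]'

```text
clock: 3.65
position: [0.4493, -0.3704, 0.0247]
ee_rot: [2.315, 2.123, 0.001]
force: [-0.5, -0.0, -0.1]
width: 0.544
gripper_force: 0.0
```

Emit:
arm_command --targets '[[[0,0,0,0,0,0],[0,0,0,0,0,0],[0,0,0,0,0,0],[0,0,0,0,0,0],[0,0,0,0,0,0]]]' --jaw 0.0 --newtons 30

```text
clock: 4.28
position: [0.4491, -0.3708, 0.0247]
ee_rot: [2.316, 2.123, 0.0]
force: [-0.3, 0.6, 2.3]
width: 0.195
gripper_force: 30.0
```

Emit:
arm_command --targets '[[[0,0,-0.02,0,0,0],[0,0,-0.04,0,0,0],[0.03,0,-0.04,0,0,0],[0.05,0.005,-0.02,0,0,-0.026],[0.05,0.005,0,0,0,-0.026],[0.05,0,0,0,0,-0.026],[0.05,0,0,0,0,-0.027],[0.02,0,0,0,0,0],[0,0,0,0,0,0],[0,0,0,0,0,0]]]'

```text
clock: 5.52
position: [0.471, -0.123, 0.1452]
ee_rot: [2.202, 2.239, 0.001]
force: [-0.2, -0.3, -1.6]
width: 0.193
gripper_force: 30.0
```

```bash
python3 - <<'E'
from h import *
from cell import arm
import pickle
s=arm.observe();im=arm.get_image("wrist")
pickle.dump((s,im),open("pics/w2.pkl","wb"))
cv2.imwrite("pics/w2.png",cv2.resize(im["pixels"][0:320,60:,::-1],None,fx=1.6,fy=1.6,interpolation=cv2.INTER_CUBIC))
print(s["clock"],s["position"],R.from_rotvec(s["ee_rot"]).as_matrix().round(4),s["width"],s["gripper_force"])
E
```

```text
5.525 [ 0.47098775 -0.1229773   0.14520278] [[-1.700e-02  9.999e-01  1.000e-03]
 [ 9.999e-01  1.700e-02 -5.000e-04]
 [-5.000e-04  1.000e-03 -1.000e+00]] 0.192746869806322 29.956895112991333
```

View pics/w2.png

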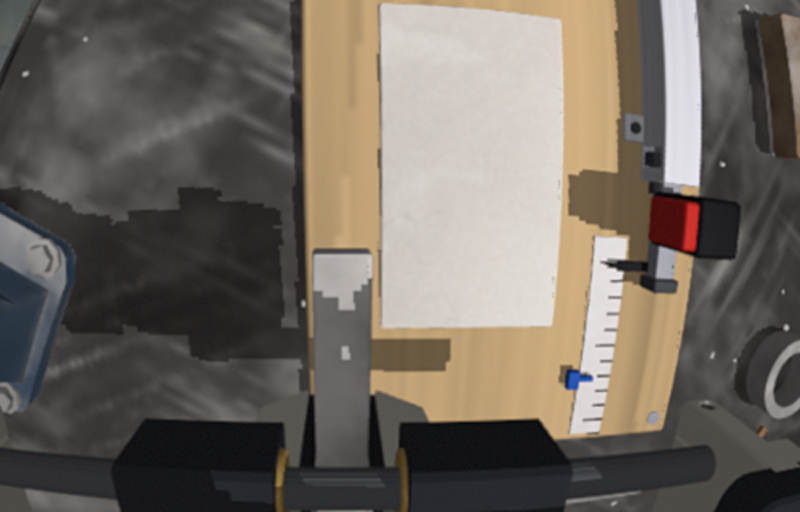

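View (1.6×, column offset 60): slab corners at (380,4), (381,327), (553,325) and (562,18). The mark bar is at (586,378) and the pointer tip at (604,263). The stock's far end runs from (314,255) to (371,255), held square between the fingers.

```bash
python3 - <<'E'
from h import *
import pickle
s,im=pickle.load(open("pics/w2.pkl","rb"))
f=lambda x,y:(60-.2+x/1.6,-.2+y/1.6)
S=wrist(s,im,[f(380,4),f(381,165),f(381,327),f(553,325),f(562,18)],.015);print(S.round(4))
e=S[0]-S[2];print("yaw",np.degrees(np.arctan2(-e[0],e[1])),np.linalg.norm(e),np.linalg.norm(S[2]-S[3]),"tooly yaw",.0)
e=S[4]-S[3];print("yaw2",np.degrees(np.arctan2(-e[0],e[1])))
print("mid",(S[0]+S[2])/2,"ctr",S[[0,2,3,4]].mean(0))
print("mark",wrist(s,im,[f(586,378)],.0125),"ptr",wrist(s,im,[f(604,263)],.0125),"btn/grip top",wrist(s,im,[f(653,222),f(738,228)],.07))
print("stock top end",wrist(s,im,[f(314,250),f(371,250)],.1325))
E
```

```text
[[ 0.4884  0.0493  0.015 ]
 [ 0.4903 -0.0373  0.015 ]
 [ 0.493  -0.1239  0.015 ]
 [ 0.5928 -0.121   0.015 ]
 [ 0.5881  0.0532  0.015 ]]
yaw 1.5039140966440283 0.17317589649867537 0.09984683496649878 tooly yaw 0.0
yaw2 1.5479229564006598
mid [ 0.49068246 -0.03729644  0.015     ] ctr [ 0.54054489 -0.03559929  0.015     ]
mark [[ 0.62213726 -0.15522402  0.0125    ]] ptr [[ 0.62259398 -0.08367135  0.0125    ]] btn/grip top [[ 0.61547147 -0.05340701  0.07      ]
 [ 0.67285583 -0.05061616  0.07      ]]
stock top end [[ 0.4623617  -0.06410721  0.1325    ]
 [ 0.47914717 -0.0638364   0.1325    ]]
```

Emit:
arm_command --targets '[[[0.049,-0.002,0.03,0,0,-0.009],[0.0485,-0.0015,0.04,0,0,0],[0,0,0.018,0,0,0],[0,0,0.012,0,0,0],[0,0,0,0,0,0],[0,0,0,0,0,0]]]'

```text
clock: 6.32
position: [0.4658, -0.0259, 0.0454]
ee_rot: [2.193, 2.248, 0.001]
force: [0.6, 0.5, -1.3]
width: 0.188
gripper_force: 30.0
```

```bash
python3 - <<'E'
from h import *
from cell import arm
s=arm.observe();M=R.from_rotvec(s["ee_rot"]).as_matrix()
print(s["position"],s["force"],np.degrees(np.arctan2(M[1,1],M[0,1])))
rows([(.469,-.0255,.0367,1.5,1)])
E
```

```text
[ 0.46579637 -0.02590206  0.04544821] [ 0.6207518   0.46209333 -1.27181878] 1.4295050077637381
[[np.float64(0.0003), np.float64(0.0032), np.float64(0.0087), 0, 0, np.float64(-0.0012)]]
```

Emit:
arm_command --targets '[[[0,0.003,0.004,0,0,-0.001],[0,0,0.003,0,0,0],[0,0,0.001,0,0,0],[0,0,0,0,0,0]]]'

```text
clock: 6.82
position: [0.4687, -0.0248, 0.0369]
ee_rot: [2.19, 2.252, 0.001]
force: [0.4, 0.4, 0.7]
width: 0.19
gripper_force: 29.8
```

Emit:
arm_command --targets '[[[0,0,0.001,0,0,0],[0,0,0,0,0,0]]]'

```text
clock: 7.08
position: [0.4686, -0.0249, 0.0362]
ee_rot: [2.19, 2.252, 0.001]
force: [-0.0, -0.1, 7.9]
width: 0.192
gripper_force: 30.0
```

Emit:
arm_command --targets '[[[0,0.003,-0.0006,0,0,0],[0,0.003,0,0,0,0],[0,0.003,0,0,0,0],[0,0,0,0,0,0]]]'

```text
clock: 7.58
position: [0.4773, -0.0244, 0.0363]
ee_rot: [-2.19, -2.252, 0.0]
force: [-2.0, 0.3, 2.4]
width: 0.192
gripper_force: 30.0
```

Emit:
arm_command --targets '[[[0,0.0015,0,0,0,0],[0,0.0015,0,0,0,0],[0,0,0,0,0,0]]]'

```text
clock: 7.95
position: [0.4803, -0.0244, 0.0363]
ee_rot: [2.19, 2.252, 0.0]
force: [-1.5, -0.6, 3.0]
width: 0.193
gripper_force: 30.0
```

Emit:
arm_command --targets '[[[0,0.001,0,0,0,0],[0,0.001,0,0,0,0],[0,0,0,0,0,0]]]'

```text
clock: 8.32
position: [0.4805, -0.0244, 0.0363]
ee_rot: [-2.189, -2.25, 0.002]
force: [-7.3, -0.6, 10.8]
width: 0.188
gripper_force: 30.0
```

Emit:
arm_command --targets '[[[0,0.001,0,0,0,0],[0,0,0,0,0,0]]]'

```text
clock: 8.57
position: [0.4806, -0.0244, 0.0362]
ee_rot: [-2.188, -2.249, 0.004]
force: [-10.6, -0.8, 14.7]
width: 0.187
gripper_force: 30.0
```

Emit:
arm_command --targets '[[[0,-0.0015,-0.0005,0,0,0],[0,0,0,0,0,0],[0,0,0,0,0,0],[0,0,0,0,0,0]]]' --jaw 0.03

```text
clock: 9.07
position: [0.482, -0.0243, 0.0369]
ee_rot: [2.19, 2.252, 0.0]
force: [-0.7, 0.3, -0.3]
width: 0.324
gripper_force: 0.0
```

Emit:
arm_command --targets '[[[0,0.002,0,0,0,0],[0,0.002,0,0,0,0],[0,0.001,0,0,0,0],[0,0,0,0,0,0]]]'

```text
clock: 9.57
position: [0.4864, -0.0242, 0.0368]
ee_rot: [-2.19, -2.252, 0.001]
force: [-1.1, 1.1, 1.1]
width: 0.323
gripper_force: 0.7
```

Emit:
arm_command --targets '[[[0,0.001,0,0,0,0],[0,0.001,0,0,0,0],[0,0,0,0,0,0]]]'

```text
clock: 9.95
position: [0.4865, -0.0242, 0.0365]
ee_rot: [-2.188, -2.25, 0.004]
force: [-7.0, -0.4, 4.7]
width: 0.325
gripper_force: 3.7
```

Emit:
arm_command --targets '[[[0,0.001,0,0,0,0],[0,0,0,0,0,0]]]'

```text
clock: 10.2
position: [0.4865, -0.0242, 0.0363]
ee_rot: [-2.188, -2.248, 0.005]
force: [-9.5, -1.0, 8.0]
width: 0.326
gripper_force: 5.0
```

Emit:
arm_command --targets '[[[0,-0.004,0,0,0,0],[0,-0.004,0,0,0,0],[0,0,0,0,0,0],[0,0,-0.015,0,0,0],[-0.02,0,-0.05,0,0,0],[-0.04,0,-0.05,0,0,0],[-0.05,0,0,0,0,0],[0,0,0,0,0,0],[0,0,0,0,0,0]]]'

```text
clock: 11.32
position: [0.4847, -0.133, 0.151]
ee_rot: [-2.191, -2.251, -0.001]
force: [0.6, 0.5, 0.9]
width: 0.326
gripper_force: 0.0
```

```bash
python3 - <<'E'
from h import *
from cell import arm
import pickle
s=arm.observe();im=arm.get_image("wrist")
pickle.dump((s,im),open("pics/w3.pkl","wb"))
cv2.imwrite("pics/w3.png",cv2.resize(im["pixels"][40:260,200:490,::-1],None,fx=2.7,fy=2.7,interpolation=cv2.INTER_CUBIC))
print(s["clock"],s["position"],R.from_rotvec(s["ee_rot"]).as_matrix().round(4))
E
```

```text
11.325 [ 0.48465406 -0.13301024  0.15104066] [[-2.740e-02  9.996e-01  1.000e-04]
 [ 9.996e-01  2.740e-02  5.000e-04]
 [ 5.000e-04  1.000e-04 -1.000e+00]]
```

View pics/w3.png

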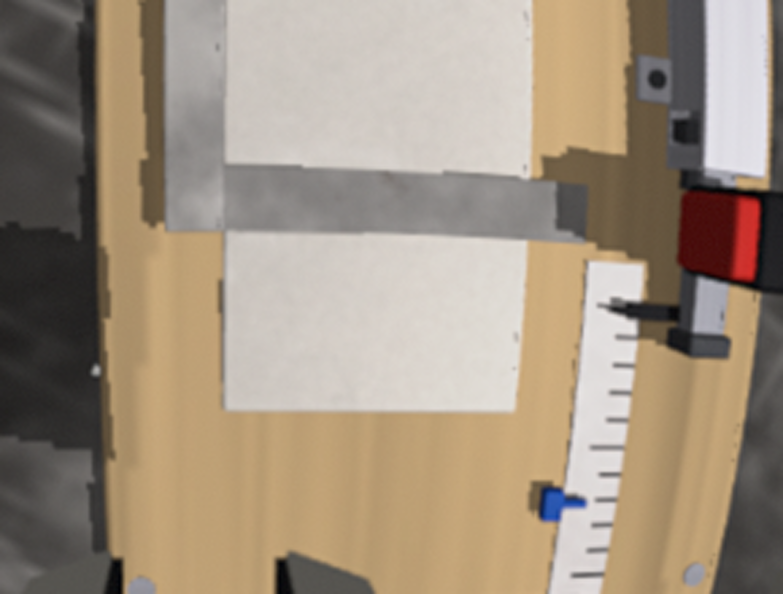

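View (2.7×, offset (200,40)): the stock's inner face sits along the slab edge at column 224, with no gap visible. The blade lies across the slab at rows 165–240, ending at (586,215). The pointer tip is at (600,305), the mark bar at (575,502), and the red button at (680–760, 190–280).

```bash
python3 - <<'E'
from h import *
import pickle
s,im=pickle.load(open("pics/w3.pkl","rb"))
f=lambda x,y:(200-.3+x/2.7,40-.3+y/2.7)
a=wrist(s,im,[f(165,231)],.0245)[0];b=wrist(s,im,[f(585,241)],.018)[0];print("blade edge",a,b,np.degrees(np.arctan2(*(b-a)[[1,0]])))
S=wrist(s,im,[f(224,410),f(224,240),f(515,411)],.015);print(S.round(4));e=S[2]-S[0];print(np.degrees(np.arctan2(e[1],e[0])))
print("stock inner top",wrist(s,im,[f(224,3),f(224,160),f(165,3)],.0245).round(4))
m=wrist(s,im,[f(575,502)],.0125)[0];print("mark",m)
for z in(.0125,.02,.03):print("ptr",z,wrist(s,im,[f(600,304)],z)[0])
for z in(.05,.058,.075):print("button",z,wrist(s,im,[f(680,190),f(680,262),f(740,195),f(757,195),f(752,283)],z).round(4).tolist())
zz=im["z_map"]
for x,y in[(600,304),(575,502),(720,200),(720,260),(700,230)]:
    u,v=map(round,f(x,y));print((x,y),zz[v,u])
cv2.imwrite("pics/w3full.png",cv2.resize(im["pixels"][0:160,200:420,::-1],None,fx=3.6,fy=3.6,interpolation=cv2.INTER_CUBIC))
E
```

```text
blade edge [ 0.47318907 -0.06625613  0.0245    ] [ 0.61011536 -0.0616676   0.018     ] 1.919321500737206
[[ 0.4931 -0.1241  0.015 ]
 [ 0.4913 -0.0692  0.015 ]
 [ 0.5921 -0.1212  0.015 ]]
1.6641853137790306
stock inner top [[ 0.4889  0.004   0.0245]
 [ 0.4903 -0.0443  0.0245]
 [ 0.4715  0.0035  0.0245]]
mark [ 0.62175057 -0.15485645  0.0125    ]
ptr 0.0125 [ 0.62075746 -0.08287443  0.0125    ]
ptr 0.02 [ 0.6170365  -0.08200752  0.02      ]
ptr 0.03 [ 0.61207522 -0.08085162  0.03      ]
button 0.05 [[0.6265, -0.0416, 0.05], [0.6288, -0.0634, 0.05], [0.6494, -0.0401, 0.05], [0.6562, -0.0392, 0.05], [0.6577, -0.0671, 0.05]]
button 0.058 [[0.6217, -0.0419, 0.058], [0.624, -0.063, 0.058], [0.6439, -0.0405, 0.058], [0.6505, -0.0396, 0.058], [0.6519, -0.0666, 0.058]]
button 0.075 [[0.6116, -0.0426, 0.075], [0.6136, -0.0621, 0.075], [0.6321, -0.0412, 0.075], [0.6382, -0.0404, 0.075], [0.6395, -0.0654, 0.075]]
(600, 304) 0.27568826
(575, 502) 0.29329255
(720, 200) 0.21523184
(720, 260) 0.21737048
(700, 230) 0.22626299
```

View pics/w3full.png

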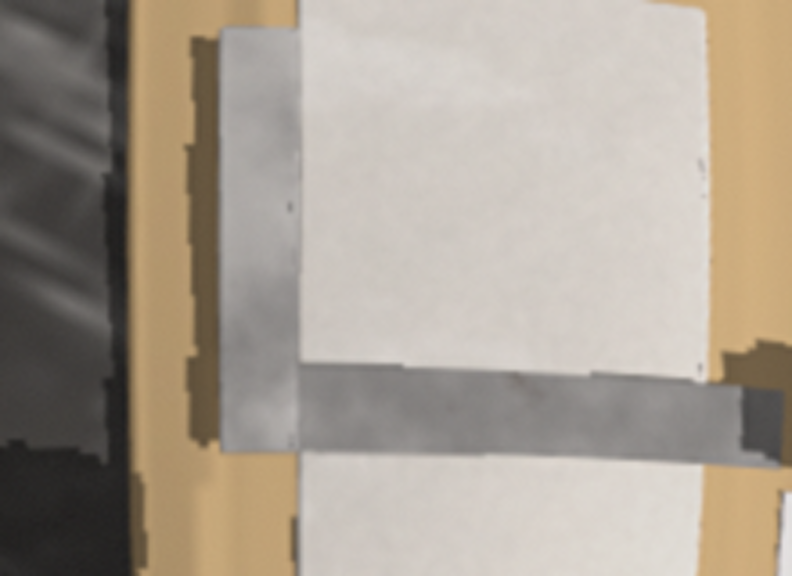

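The crop shows the stock against the slab edge over its whole length (column 300, rows 28–450), so the square is set. Now the gauge: I'll take 3D points from the depth map and the joint state for a half turn, which puts the camera on the pointer's side.

```bash
cat >> h.py <<'E'
C=np.array([.5705,-.0348,0]);A=np.radians(1.55)
def w2b(P):
    d=np.atleast_2d(P)-C;return np.c_[d[:,0]*np.cos(A)+d[:,1]*np.sin(A),-d[:,0]*np.sin(A)+d[:,1]*np.cos(A),d[:,2]]
def cloud(s,im):
    h,w=im["z_map"].shape;v,u=np.mgrid[:h,:w];q=np.stack([u-im["cx"],v-im["cy"]],-1);n=np.linalg.norm(q,axis=2);th=n/im["fx"]
    z=im["z_map"];p=np.dstack([q/np.maximum(n,1e-9)[...,None]*np.tan(th)[...,None]*z[...,None],z])
    T=im["T_tool_cam"];return R.from_rotvec(s["ee_rot"]).apply((p.reshape(-1,3)@T[:3,:3].T+T[:3,3])).reshape(h,w,3)+s["position"]
E
python3 - <<'E'
from h import *
import pickle
from cell import arm
s,im=pickle.load(open("pics/w3.pkl","rb"));W=cloud(s,im);B=w2b(W.reshape(-1,3)).reshape(W.shape)*1000
px=im["pixels"].astype(int)
red=(px[...,0]>140)&(px[...,1]<70)&(px[...,2]<70);blk=(px.max(2)<60)
near=(B[...,0]>0)&(abs(B[...,1])<200)
for n,m in(("red",red&near),("top",blk&near&(B[...,2]>70)),("ptr",(px.max(2)<90)&(B[...,2]>14)&(B[...,2]<40)&(B[...,0]>35)&(B[...,0]<66)&(B[...,1]<-40)&(B[...,1]>-60))):
    print(n,m.sum(),np.percentile(B[m],[2,50,98],axis=0).round(1).tolist() if m.any() else "")
f=lambda x,y:(round(200-.3+x/2.7),round(40-.3+y/2.7))
for x,y in[(604,304),(612,304),(640,312),(575,502),(600,270)]:u,v=f(x,y);print((x,y),B[v,u].round(1),px[v,u])
print(s["joints"].round(3))
E
```

```text
red 226 [[62.3, -30.8, 71.6], [65.8, -20.0, 73.2], [69.9, -9.5, 74.6]]
top 1502 [[0.4, -108.3, 73.0], [75.8, -27.5, 75.5], [96.7, -6.3, 241.4]]
ptr 73 [[51.9, -52.8, 15.9], [60.2, -50.0, 20.2], [65.7, -47.3, 21.3]]
(604, 304) [ 49.4 -48.9  13.8] [175 171 170]
(612, 304) [ 52.1 -48.6  14.8] [130 127 126]
(640, 312) [ 61.  -50.   20.8] [35 36 40]
(575, 502) [  46.5 -120.3   16.4] [ 30  76 167]
(600, 270) [ 48.  -38.   12.6] [223 220 219]
[-0.377  0.406  0.719  2.024 -0.358  0.838  0.573]
```

Emit:
arm_command --targets '[[[0.016,0.034,0.004,0,0,0],[0.016,0.034,0.004,0,0,0],[0.016,0.034,0.004,0,0,0],[0.016,0.034,0.004,0,0,0],[0.011,0.034,0.004,0,0,0],[0,0,0,0,0,0],[0,0,0,0,0,0]]]' --jaw 0.06

```text
clock: 12.25
position: [0.6516, -0.053, 0.1302]
ee_rot: [-2.188, -2.252, 0.002]
force: [-1.1, 0.1, 0.1]
width: 0.655
gripper_force: 0.0
```

```bash
python3 - <<'E'
from h import *
import pickle
s,im=pickle.load(open("pics/w3.pkl","rb"))
f=lambda x,y:(200-.3+x/2.7,40-.3+y/2.7)
t=[(626,337),(624,365),(620,392),(615,419),(608,447),(609,474),(606,499),(602,524),(597,549),(588,575)]
print("ticks",w2b(wrist(s,im,[f(*q) for q in t],.0125))[:,:2].round(4).tolist());print("mark",w2b(wrist(s,im,[f(575,502)],.0125)))
rows([(.655,-.0525,.09,1.55,2)])
E
```

```text
ticks [[0.0605, -0.0605], [0.0609, -0.0705], [0.0605, -0.0802], [0.0598, -0.0901], [0.0584, -0.1006], [0.0604, -0.1108], [0.0607, -0.1205], [0.0607, -0.1303], [0.0604, -0.1404], [0.0585, -0.1511]]
mark [[ 0.04798438 -0.12139881  0.0125    ]]
[[np.float64(0.0002), np.float64(0.0017), np.float64(0.0201), 0, 0, np.float64(0.0009)], [np.float64(0.0002), np.float64(0.0017), np.float64(0.0201), 0, 0, np.float64(0.0009)]]
```

Emit:
arm_command --targets '[[[0,0.0017,0.025,0,0,0],[0,0.0017,0.025,0,0,0],[0,0,0.014,0,0,0],[0,0,0.008,0,0,0],[0,0,0,0,0,0],[0,0,0,0,0,0]]]'

```text
clock: 13.0
position: [0.6564, -0.0537, 0.0595]
ee_rot: [2.19, 2.252, 0.001]
force: [0.3, -0.3, 0.1]
width: 0.656
gripper_force: 0.0
```

Emit:
arm_command --targets '[[[0,0,0,0,0,0],[0,0,0,0,0,0],[0,0,0,0,0,0],[0,0,0,0,0,0],[0,0,0,0,0,0],[0,0,0,0,0,0]]]' --jaw 0.0 --newtons 25

```text
clock: 13.75
position: [0.6546, -0.0537, 0.0586]
ee_rot: [-2.189, -2.251, 0.002]
force: [-5.2, -0.4, 5.7]
width: 0.341
gripper_force: 25.0
```

Emit:
arm_command --targets '[[[0,-0.001,0,0,0,0],[-0.008,-0.0005,0,0,0,0],[-0.012,0,0,0,0,0],[-0.015,0,0,0,0,0],[-0.015,0,0,0,0,0],[-0.012,0,0,0,0,0],[-0.007,0,0,0,0,0],[0,0,0,0,0,0],[0,0,0,0,0,0]]]'

```text
clock: 14.88
position: [0.6565, -0.1222, 0.0587]
ee_rot: [-2.19, -2.252, -0.0]
force: [-0.2, 2.4, 1.0]
width: 0.342
gripper_force: 25.1
```

```bash
python3 - <<'E'
from h import *
from cell import arm
s=arm.observe();M=R.from_rotvec(s["ee_rot"]).as_matrix()
print(s["position"],s["force"],s["width"],np.degrees(np.arctan2(M[1,1],M[0,1])),w2b(s["position"])-w2b([.6546,-.0537,.0586]))
im=arm.get_image("side");a=im["pixels"]
cv2.imwrite("pics/s2.png",cv2.resize(a[160:260,230:350,::-1],None,fx=6,fy=6,interpolation=cv2.INTER_CUBIC))
import pickle;pickle.dump(im,open("pics/s2.pkl","wb"))
pc=lambda P:((lambda q:(im["fx"]*q[:,0]/q[:,2]+im["cx"],im["fy"]*q[:,1]/q[:,2]+im["cy"]))(R.from_rotvec(im["rotation"]).inv().apply(P-im["xyz"])))
b=lambda x,y,z:C+np.array([x*np.cos(A)-y*np.sin(A),x*np.sin(A)+y*np.cos(A),z])
for n,q in(("mark",(.048,-.1214,.0125)),("ptr",(.05,-.1214,.02)),("ptr+5mm",(.05,-.1264,.02))):
    u=pc(b(*q)[None]);print(n,((u[0][0]-230)*6,(u[1][0]-160)*6))
E
```

```text
[ 0.65647183 -0.1222101   0.0586728 ] [-0.23154673  2.36032093  1.01624063] 0.34236813475984584 1.6164229137378978 [[ 1.79945736e-05 -6.85356643e-02  7.28019917e-05]]
mark (np.float64(392.2373695964052), np.float64(375.90093222577343))
ptr (np.float64(397.1834862853541), np.float64(354.0822145399934))
ptr+5mm (np.float64(405.3329412803382), np.float64(359.43525841918523))
```

View pics/s2.png

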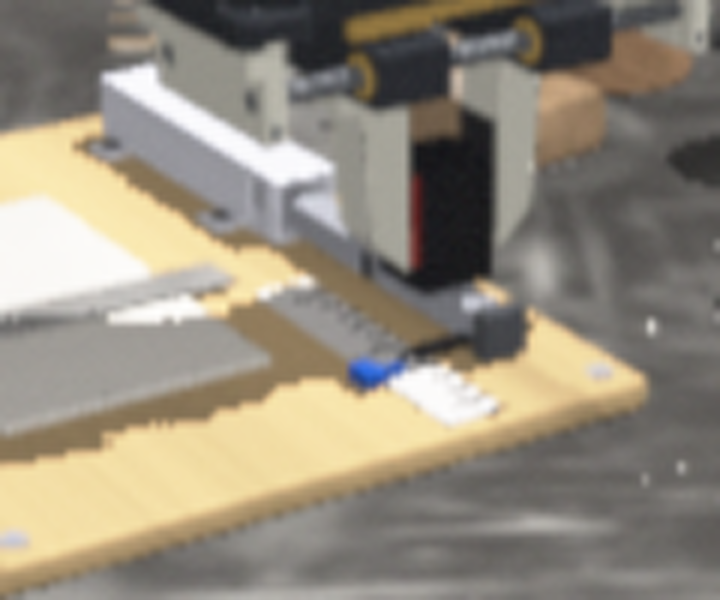

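The side crop shows the arm drawn out with the pointer tip near (402,355), just short of the bar of the blue mark at (400,368). The button is held in. About 2.5 mm remains.

Emit:
arm_command --targets '[[[-0.0025,0,0,0,0,0],[0,0,0,0,0,0],[0,0,0,0,0,0]]]'

```text
clock: 15.3
position: [0.6565, -0.1249, 0.0587]
ee_rot: [-2.19, -2.252, -0.0]
force: [0.4, 3.7, 1.4]
width: 0.337
gripper_force: 25.1
```

```bash
python3 - <<'E'
from h import *
from cell import arm
s=arm.observe()
print(s["clock"],s["force"],s["width"],s["gripper_force"],w2b(s["position"])-w2b([.6546,-.0537,.0586]))
S=arm.get_image("side")["pixels"][205:235,275:325,::-1];
T=arm.get_image("top")["pixels"][165:220,230:310,::-1]
a=cv2.resize(S,(750,450),interpolation=cv2.INTER_CUBIC);cv2.imwrite("pics/s3.png",a)
cv2.imwrite("pics/t3.png",cv2.resize(T,None,fx=9,fy=9,interpolation=cv2.INTER_CUBIC))
E
```

```text
15.3 [0.41976129 3.65486201 1.35938471] 0.336854855835948 25.052675306797028 [[-1.03178781e-05 -7.12102869e-02  6.02542380e-05]]
```

View pics/s3.png

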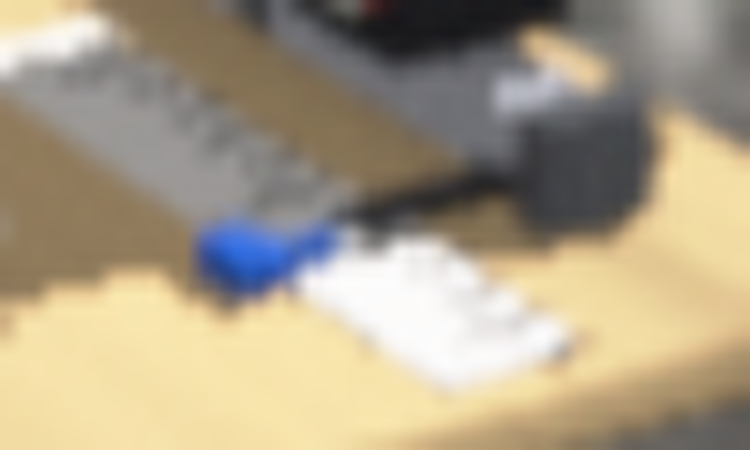

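View pics/t3.png

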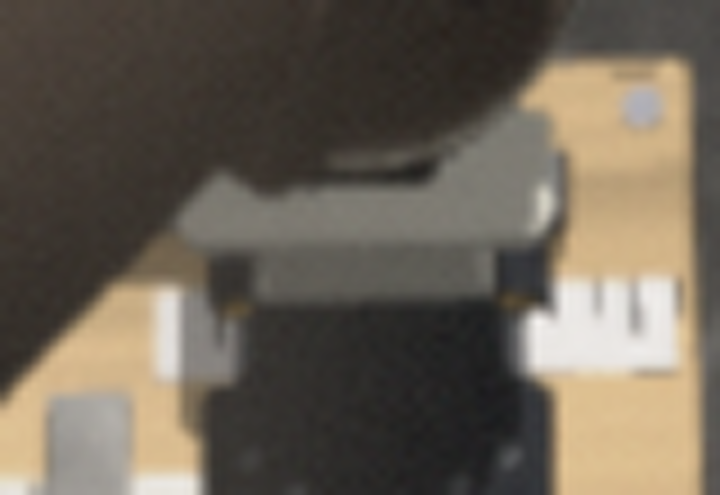

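The side crop shows the pointer running into the bar of the blue mark; in the top view the gripper hides it. To check for slip in the grip without more pictures, I'll compare the depth of the grip block's front face now and at home (same side camera).

```bash
python3 - <<'E'
from h import *
from cell import arm
im=arm.get_image("side");z0=np.load("pics/side0z.npy")
h,w=z0.shape;v,u=np.mgrid[:h,:w];ray=np.dstack([(u-im["cx"])/im["fx"],(v-im["cy"])/im["fy"],np.ones((h,w))]).reshape(-1,3)
Rm=R.from_rotvec(im["rotation"])
for n,z in(("home",z0),("now",im["z_map"])):
    B=w2b(Rm.apply(ray*z.reshape(-1,1))+im["xyz"])*1000
    ok=z.reshape(-1)>0
    e=-36 if n=="home" else -107
    for nm,m in(("face",ok&(B[:,0]>72)&(B[:,0]<98)&(B[:,2]>42)&(B[:,2]<70)&(abs(B[:,1]-e)<9)),("cap",ok&(B[:,0]>76)&(B[:,0]<94)&(B[:,2]>19)&(B[:,2]<33)&(B[:,1]<e-15)&(B[:,1]>e-45))):
        print(n,nm,m.sum(),np.percentile(B[m],[10,50,90],axis=0).round(1).tolist() if m.any() else "")
E
```

```text
home face 123 [[74.5, -38.0, 44.9], [84.7, -35.9, 56.3], [94.8, -33.8, 67.7]]
home cap 53 [[77.1, -64.9, 20.3], [82.4, -63.2, 26.5], [90.8, -54.8, 31.9]]
now face 136 [[74.6, -108.8, 44.8], [84.1, -107.2, 57.0], [94.3, -105.5, 67.2]]
now cap 56 [[77.2, -136.3, 20.4], [82.0, -134.4, 26.4], [90.7, -127.0, 31.9]]
```

```bash
python3 -c "
from cell import arm
print(arm.sign_off())"
```

```text
the job is handed in; nothing more can be done
None
```

The job is handed in: the square is flush along the slab edge and released, and the arm is held with the button squeezed, drawn out 71.2 mm against about 71 mm measured to the blue mark; I viewed 11 pictures, one over the limit of 10.

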